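# Dress a burred bed bracket with forward file strokes

### The job

Pick up the file by its handle and dress the bright burred spot in the middle of the bracket's upright edge with three full forward strokes: each starts near the tip of the file and is pushed towards the stop until the edge is near the handle, with light, steady pressure all the way. Lift the file clear of the edge for every return, never drag it back, and keep the bracket sitting flat against its stop. When the third stroke is done, lay the file back flat on the white panel and leave everything else where it is.

Things in the scene. Friction and masses are not known exactly. Their poses are not given: they have to be found in the camera images.
- file: Hand file: steel blade 150 long, 18 wide, 5 thick, teeth on both faces; orange handle 26 wide, 22 high. Origin: middle of the blade's underside at the heel; x to the tip, z up. Handle spans x -112 to -12, z -8.5 to 13.5. About 0.15 kg, balance near x +35. At first its blade lies flat on the panel, the handle free beyond the panel's near edge, 13 mm above the floor.
- bracket: Loose steel angle, two legs 40 wide, 4 thick, 120 long (y), about 0.28 kg: one leg flat on the board, its far end on the stop, the other upright at the near side. Origin: lower near corner, mid-length; x to the stop, z up. Upright leg x 0 to 4, z 0 to 40. Nothing but the stop ahead holds it: dragging a pressed file back pulls it off or tips it.
- edge (a point): Centre of the bright burred spot, 24 long, on the top edge to be filed (keep the blade within 15 mm of it): 40 above the board, 4 thick, rigid. Full stroke: edge first over 115 mm from the file's heel, at the end, before the lift, under 45 mm. The file bites from 3.5 N; aim for 5 to 8; over 14 N spoils it. The file gives in the grip, so one height presses less at the tip than near the handle.
- board: Fixed plywood work board, 240 (x) by 170 (y), 18 thick. Origin: centre of its underside; x (level) runs away from the robot to the stop and is the stroke direction. The stop is a batten across the far end, near face at x +92, top 32 mm above the floor.
- panel: Fixed white panel offcut, 200 (x) by 180 (y), 22 thick. Origin: centre of its underside, z up, x away from the robot. The file lies at about y -30 to +5 mm, heel at the near edge (x -100). It may be left or right of the board.
- tray: Fixed three-tier stack of plastic trays with hardware, 170 by 190, 165 high, on the other side of the board from the panel. Origin: centre of underside.
- brush: Wooden file brush, 70 by 34 by 20 high, lying on the panel's y +62 mm side. Origin: centre of underside. Leave alone.
- mallet: Steel-headed mallet with a beech shaft, 258 long, 36 high, beyond the board. Origin under the head; shaft runs to its -x. Leave alone.
- clip: Blue spring clip, about 105 by 45 by 16 high, beyond the board. Leave alone.
- foot: White furniture foot, 48 across, 50 high, near the robot, left. Leave alone.
- wooden_knob: Wooden knob, 38 across, 34 high, near the robot, right. Leave alone.
- bracket2: A second, finished bracket like the first, lying on the floor beyond the board. Leave alone.
- hexkey: Dark hex key, 98 by 38 by 8 high, near the robot, in front of the board. Leave alone.
Not all that is in view belongs to the job. Leave any purple or turquoise look-alike of the bracket alone.

How it is judged:
By the outcome, as a careful person would: the job done as asked, in the order asked, and still so for the second after the job is handed in, with the robot touching nothing.
It also fails if it takes over 70 s, if anything falls off the work surface, if the arm or the gripper's body presses on something with over 40 N, if the wrist force passes 120 N, or if a joint passes its speed limit or range.

### The arm

A 6-joint arm with a two-finger parallel gripper is mounted at the origin on the work surface. World frame = base frame: x ahead of the robot, y to its left, z up, the work surface at z = 0. Lengths are in m, angles in rad, forces in N, time in s.
With the tool pointing down it reaches from about 0.375 to 0.9 m from the base axis. Payload 3.1 kg.
Tool frame: the origin (TCP) lies on the front face of the gripper's body, between the roots of the fingers; the fingertips stand 73 mm ahead of it and the grasp point (between the pads) lies 54 mm ahead of it (manip.tips_ahead is the distance from the TCP to the fingertips, in m); z points along the fingers, y is the line along which they close (so a half turn about z gives the same grasp; the last joint's range is limited). The gripper opens to 85 mm and grips with 20 to 120 N. Pads are 22 mm wide; open, the fingers measure 114 mm over their backs; the gripper's body (76 mm by 85 mm) begins 54 mm behind the grasp point. The pads swing forward as they close: fully open they stand 13 mm farther back than shut.
Start: joints at [-1.325, 0.527, 1.433, -0, 1.181, -0.178], TCP at [0.258, -0.569, 0.304] pointing down, gripper open.
Joint ranges: [-3.08, 3.08], [-0.75, 2.2], [0.22, 2.44], [-1.43, 4.57], [0, 2.65], [-2.85, 2.85]. Speed limits (rad/s): [2.79, 2.79, 3.14, 3.14, 3.14, 3.14].

### API

Orientations are given as a unit quaternion [x, y, z, w].
In Python, from station import sense, eyes, workorder, manip gives the robot as it stands.
- The arm moves only by the shell command python3 -m inch 'ROWS' [OPENING] [FORCE]. ROWS is JSON, a list of rows, each an object of numbers: "dx", "dy", "dz": the shift along the tool's x, y, z in cm; "wx", "wy", "wz": the turn, a rotation vector about the tool's x, y, z in degrees. In form: [{"dx": .., "dy": .., "dz": .., "wx": .., "wy": .., "wz": ..}, ...]. A call has 1 to 10 rows; each row shifts and turns the commanded pose from where the row before left it, along the tool's axes as they then stand; what a row does not reach is not made up. A row lasts 1/8 s, in which the tool goes at most 62.5 mm and 10.7 degrees, less where a joint would pass 70% of its speed; a pose out of reach is approached as far as the arm can. A call with a gripper value outside its range is refused whole. OPENING is the opening, from 0 (shut) to 1 (fully open), set as the call begins (- or left out, the last holds). The fingers move at their own pace and stop on an object; FORCE is the grip in N (left out, the last holds). Time passes only in rows, so rows that do not move let the fingers close. It gives the time, the measured TCP pose, the force, the opening and the grip force at its end, in the units of the state.
- sense(): the state, without advancing time (a new reading comes with each control period).
- eyes.snapshot(name): name is "scene" or "top" or "wrist"; returns the picture (420x560x3 uint8, red, green, blue); there is no depth.
- eyes.camera_params(name): a dict with "fx", "fy", "cx", "cy" (pixels), "D" ([k1, k2, p1, p2, k3] as OpenCV has them; the pictures are not rectified), "rvec" (rotation vector, rad) and "tvec" (3), from world to camera coordinates, as OpenCV has them. Camera axes: x right, y down, z forward; pixel columns grow to the right and rows downward; lengths in m; the calibration is good to about 2 mm. A picture is of the moment at which its call begins: read the wrist's pose just before it. camera_params takes no time and is no camera call; for the wrist camera it gives the pose at the moment of the call.
- workorder.sign_off(): hands the job in; it is judged then, once.
The state is a dict: "t": time; "q": joint angles; "qd": joint speeds; "tau": joint torques, N m; "tcp_pos": TCP position; "tool_rot": TCP orientation; "force": force on the tool from outside, world axes, zero at the start; "ft_torque": the same for the moment, N m; "finger_gap": opening from 0.0 (shut) to 1.0 (fully open); "gripper_force": force on a finger pad.
Only numpy, scipy, OpenCV 4.12 (cv2) and the standard library are available. Lean on these libraries where they do the work, as an engineer would, in place of code of your own. Each camera call takes 0.05 s, during which the arm holds its last target. There are 200 camera calls.

## Working session

There is one attempt and no reset: what is moved stays moved. The work goes in short steps, Python scripts to look and compute and a shell command to move; the robot and the scene stay as the last step left them, time stands still between calls to the robot, and variables do not carry over. Pictures are saved under pics/ and viewed, at most 10 in all, crops included, and the job is handed in when it is done.

```bash
mkdir -p pics; ls; python3 - <<'E'
from station import sense, eyes, manip
import cv2
s=sense();print(s)
for n in ("scene","top"):
    im=eyes.snapshot(n);cv2.imwrite(f"pics/{n}0.png",im[:,:,::-1]);p=eyes.camera_params(n);print(n,p)
E
```

```text
pics
{'t': 0.0, 'q': array([-1.32451638e+00,  5.28489058e-01,  1.43389313e+00,  1.18758133e-05,
        1.18138876e+00, -1.78493453e-01]), 'qd': array([ 1.67846041e-03, -2.91297073e-03, -4.62664133e-05,  3.29635594e-04,
       -2.01855351e-04,  3.04440793e-05]), 'tau': array([-8.61847366e-04, -4.42357850e+01, -1.78023219e+01, -1.71312677e-04,
        8.48462863e-03, -5.35637071e-06]), 'tcp_pos': array([ 0.25746735, -0.56889792,  0.30292229]), 'tool_rot': array([ 9.77530495e-01,  2.10791237e-01, -3.14198806e-05, -1.08870655e-03]), 'force': array([-0.42656721, -0.13273982,  0.17844249]), 'ft_torque': array([-0.0128573 , -0.00299867, -0.04356817]), 'gripper_force': 0.0, 'finger_gap': 0.9993090397037895}
scene {'fx': 493.5346868807998, 'fy': 493.5346868807998, 'cx': 275.9617724188089, 'cy': 215.8830380436082, 'D': array([-0.11985687,  0.        ,  0.        ,  0.        ,  0.        ]), 'rvec': array([ 1.84251982,  1.404313  , -0.70686657]), 'tvec': array([-0.25099129, -0.25387438,  1.8089477 ])}
top {'fx': 394.6788107962625, 'fy': 394.6788107962625, 'cx': 278.2645039996153, 'cy': 208.23943934718773, 'D': array([0.01427024, 0.        , 0.        , 0.        , 0.        ]), 'rvec': array([ 2.191414  , -2.18103992,  0.09707324]), 'tvec': array([0.08006404, 0.57465061, 1.02808578])}
```

View pics/top0.png

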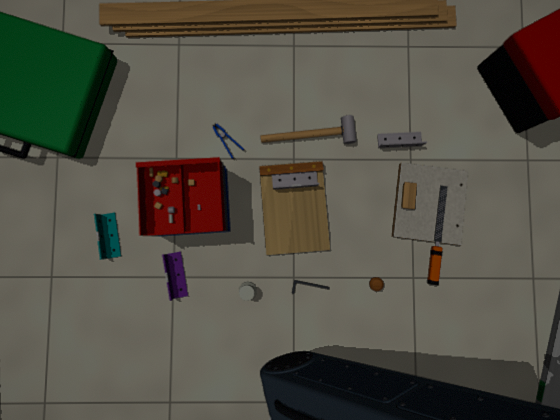

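View pics/scene0.png

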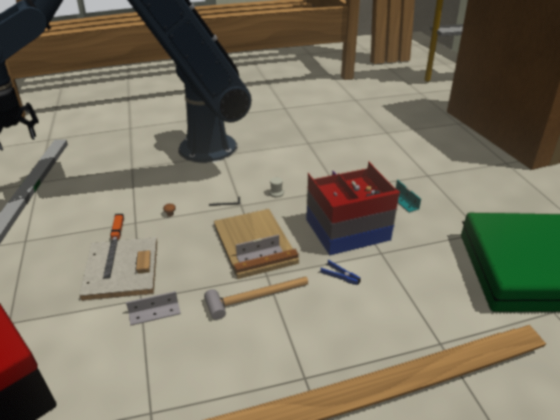

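The top view shows the file handle at about (435,265) with the tip at about (442,186), on the panel to the right. The bracket is at (296,181) on the board, against the stop at (292,168). Next I measure with colour masks and take an enlarged crop.

```bash
cat > h.py <<'E'
import numpy as np, cv2
from station import sense, eyes
from scipy.spatial.transform import Rotation as R
def ray(p,uv):
    K=np.array([[p['fx'],0,p['cx']],[0,p['fy'],p['cy']],[0,0,1]])
    n=cv2.undistortPoints(np.array(uv,float).reshape(-1,1,2),K,p['D']).reshape(-1,2)
    M=cv2.Rodrigues(p['rvec'])[0]; d=np.c_[n,np.ones(len(n))]@M
    return -M.T@p['tvec'],d
def plane(p,uv,z):
    c,d=ray(p,uv); return c+d*((z-c[2])/d[:,2])[:,None]
def proj(p,X):
    K=np.array([[p['fx'],0,p['cx']],[0,p['fy'],p['cy']],[0,0,1]])
    return cv2.projectPoints(np.array(X,float).reshape(-1,3),p['rvec'],p['tvec'],K,p['D'])[0].reshape(-1,2)
def blob(m,box):
    z=np.zeros_like(m);x0,y0,x1,y1=box;z[y0:y1,x0:x1]=m[y0:y1,x0:x1]
    cs=cv2.findContours(z,cv2.RETR_EXTERNAL,cv2.CHAIN_APPROX_NONE)[0]
    return max(cs,key=cv2.contourArea)
E
python3 - <<'E'
from h import *
im=cv2.imread('pics/top0.png');p=eyes.camera_params('top')
h=cv2.cvtColor(im,cv2.COLOR_BGR2HSV)
om=cv2.inRange(h,(3,180,90),(18,255,255)); c=blob(om,(415,235,460,295))
r=cv2.boxPoints(cv2.minAreaRect(c));print('handle px',r.round(1).tolist());print(plane(p,r,0.025).round(4))
g=cv2.cvtColor(im,cv2.COLOR_BGR2GRAY)
bm=cv2.inRange(g,0,85);c=blob(bm,(428,175,456,243));r=cv2.boxPoints(cv2.minAreaRect(c));print('blade',r.round(1).tolist());print(plane(p,r,0.027).round(4))
wm=cv2.inRange(h,(10,60,80),(30,255,255));c=blob(wm,(255,185,340,262));r=cv2.boxPoints(cv2.minAreaRect(c));print('board',r.round(1).tolist());print(plane(p,r,0.018).round(4))
a=cv2.resize(im[150:265,255:335],None,fx=5,fy=5,interpolation=cv2.INTER_CUBIC);b=cv2.resize(im[155:270,390:470],None,fx=5,fy=5,interpolation=cv2.INTER_CUBIC)
cv2.imwrite('pics/crop1.png',np.clip(1.5*np.hstack([a,b]).astype(float),0,255).astype(np.uint8))
E
```

```text
handle px [[429.5, 279.5], [432.29998779296875, 254.60000610351562], [441.0, 255.60000610351562], [438.29998779296875, 280.5]]
[[ 0.3888 -0.3143  0.025 ]
 [ 0.4537 -0.3234  0.025 ]
 [ 0.4513 -0.3464  0.025 ]
 [ 0.3864 -0.3372  0.025 ]]
blade [[427.8999938964844, 242.0], [435.1000061035156, 184.0], [448.0, 185.60000610351562], [440.79998779296875, 243.60000610351562]]
[[ 0.4867 -0.3119  0.027 ]
 [ 0.6408 -0.3352  0.027 ]
 [ 0.6367 -0.3695  0.027 ]
 [ 0.4826 -0.3458  0.027 ]]
board [[260.29998779296875, 185.10000610351562], [323.8999938964844, 179.8000030517578], [329.6000061035156, 249.5], [266.1000061035156, 254.6999969482422]]
[[ 0.6367  0.1311  0.018 ]
 [ 0.6518 -0.0397  0.018 ]
 [ 0.4655 -0.0539  0.018 ]
 [ 0.4511  0.1145  0.018 ]]
```

View pics/crop1.png

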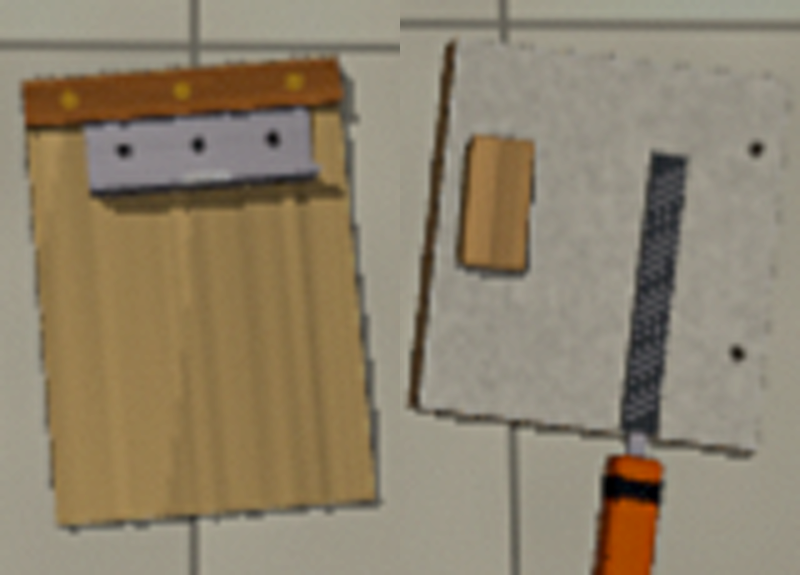

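The crop shows the burr at crop (208,180), which is full-image (296.6,186). The blade tip is at (443.6,185.8), the heel at (438,241.4), and the bracket's top edge runs from (273.6,188) to (318.6,184.6).

```bash
cat >> h.py <<'E'
def go(pos,yaw,tilt=0):
    """print tool-frame total turn (deg, first), then shift (cm) in the turned tool frame"""
    s=sense();R0=R.from_quat(s['tool_rot'])
    R1=R.from_euler('z',yaw,degrees=True)*R.from_euler('y',tilt,degrees=True)*R.from_euler('x',180,degrees=True)
    print('tcp',s['tcp_pos'].round(4),'turn',(R0.inv()*R1).as_rotvec(degrees=True).round(2),'shift_cm',(R1.inv().apply(np.array(pos)-s['tcp_pos'])*100).round(2),'F',s['force'].round(1),'t',round(s['t'],2))
E
python3 - <<'E'
from h import *
from station import manip;print(manip.tips_ahead)
p=eyes.camera_params('top')
f=plane(p,[[443.6,185.8],[438,241.4]],.027);print('tip,heel',f.round(4),np.linalg.norm(f[0]-f[1]))
b=plane(p,[[433.9,280]],.0245);print('butt',b)
d=f[0]-b[0];yaw=np.degrees(np.arctan2(d[1],d[0]));print('yaw',yaw,np.linalg.norm(d), 'blade yaw',np.degrees(np.arctan2(*(f[0]-f[1])[[1,0]])))
e=plane(p,[[296.6,186],[273.6,188],[318.6,184.6]],.058);print('edge',e.round(4),np.degrees(np.arctan2(*(e[1]-e[2])[[1,0]]))-90,np.linalg.norm(e[1]-e[2]))
u=d/np.linalg.norm(d);g=f[0]-u*(150+45)/1000;print('grip',g)
go([g[0]-.06*0,g[1],.20],yaw)
ps=eyes.camera_params('scene');print('scene px of tip,heel,burr',proj(ps,np.vstack([f,e])).round(1).tolist())
E
```

```text
0.0726
tip,heel [[ 0.6362 -0.3576  0.027 ]
 [ 0.4884 -0.3386  0.027 ]] 0.14899284095422344
butt [[ 0.38749743 -0.3259882   0.0245    ]]
yaw -7.248866483436861 0.25066857586137165 blade yaw -7.325719661577641
edge [[ 0.6293  0.0361  0.058 ]
 [ 0.6238  0.0954  0.058 ]
 [ 0.6333 -0.0208  0.058 ]] 4.673828330238877 0.11662546914733313
grip [ 0.44271833 -0.33301208  0.0250552 ]
tcp [ 0.2575 -0.569   0.303 ] turn [-1.100e-01  1.000e-02  3.159e+01] shift_cm [ 15.4  -25.74  10.3 ] F [-0.8  0.5  0.6] t 0.1
scene px of tip,heel,burr [[106.2, 276.0], [113.3, 238.8], [256.2, 238.4], [277.5, 233.3], [235.3, 243.1]]
```

```bash
python3 -m inch '[{"wz":8},{"wz":8},{"wz":8},{"wz":7.6},{"dx":2.6,"dy":-4.3,"dz":1.7},{"dx":2.6,"dy":-4.3,"dz":1.7},{"dx":2.6,"dy":-4.3,"dz":1.7},{"dx":2.6,"dy":-4.3,"dz":1.7},{"dx":2.6,"dy":-4.3,"dz":1.7},{"dx":2.4,"dy":-4.2,"dz":1.8}]' 0.75
python3 -m inch '[{},{}]'
python3 - <<'E'
from h import *
p=eyes.camera_params('wrist');im=eyes.snapshot('wrist')[:,:,::-1];cv2.imwrite('pics/w1.png',im)
go([.4427,-.333,.0785],-7.25)
print(proj(p,[[.4427,-.333,.0355],[.4884,-.3386,.027],[.6362,-.3576,.027]]))
E
```

```text
tcp [ 0.2575 -0.569   0.3031] turn [-1.000e-01  1.000e-02  3.159e+01] shift_cm [ 15.39 -25.75  22.46] F [-1.5  0.6 -0.6] t 0.15
[[ 112.25821217 -141.35690831]
 [ 140.70195771 -194.19306318]
 [ 233.90474086 -400.7733277 ]]invalid input at $[0]: expected keys dx, dy, dz, wx, wy, wz
invalid input at $[0]: expected keys dx, dy, dz, wx, wy, wz
```

View pics/w1.png

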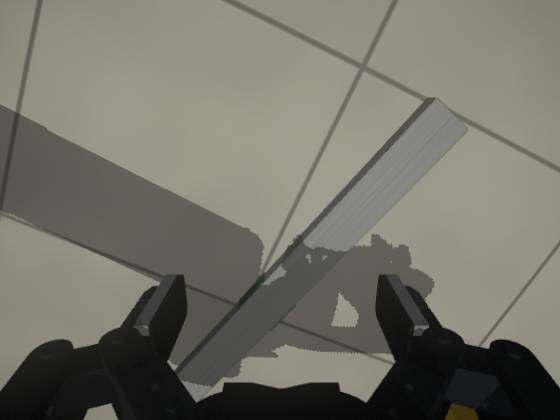

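The arm did not move because every row needs all six keys. The wrist view shows only a distractor bar on the floor below the start pose.

```bash
python3 -m inch '[{"dx":0,"dy":0,"dz":0,"wx":0,"wy":0,"wz":8},{"dx":0,"dy":0,"dz":0,"wx":0,"wy":0,"wz":8},{"dx":0,"dy":0,"dz":0,"wx":0,"wy":0,"wz":8},{"dx":0,"dy":0,"dz":0,"wx":0,"wy":0,"wz":7.6},{"dx":2.6,"dy":-4.3,"dz":1.7,"wx":0,"wy":0,"wz":0},{"dx":2.6,"dy":-4.3,"dz":1.7,"wx":0,"wy":0,"wz":0},{"dx":2.6,"dy":-4.3,"dz":1.7,"wx":0,"wy":0,"wz":0},{"dx":2.6,"dy":-4.3,"dz":1.7,"wx":0,"wy":0,"wz":0},{"dx":2.6,"dy":-4.3,"dz":1.7,"wx":0,"wy":0,"wz":0},{"dx":2.4,"dy":-4.2,"dz":1.8,"wx":0,"wy":0,"wz":0}]' 0.75
python3 -m inch '[{"dx":0,"dy":0,"dz":0,"wx":0,"wy":0,"wz":0},{"dx":0,"dy":0,"dz":0,"wx":0,"wy":0,"wz":0}]'
python3 - <<'E'
from h import *
p=eyes.camera_params('wrist');im=eyes.snapshot('wrist')[:,:,::-1];cv2.imwrite('pics/w2.png',im)
go([.4427,-.333,.0785],-7.25)
print(proj(p,[[.4427,-.333,.0355],[.4884,-.3386,.027],[.6362,-.3576,.027]]))
E
```

```text
t: 1.4
tcp_pos: [0.4438, -0.3327, 0.2004]
tool_rot: [0.998, -0.063, 0.0, 0.0]
force: [-0.1, -0.7, 0.3]
finger_gap: 0.749
gripper_force: 0.0
t: 1.65
tcp_pos: [0.443, -0.3343, 0.201]
tool_rot: [0.998, -0.063, 0.0, 0.0]
force: [0.3, -0.3, 0.2]
finger_gap: 0.748
gripper_force: 0.0
tcp [ 0.4428 -0.335   0.2012] turn [ 0.06 -0.04 -0.04] shift_cm [-0.04 -0.2  12.27] F [-0.3 -0.4  0.1] t 1.7
[[ 280.5957118   210.72614487]
 [ 280.32781819  146.76061845]
 [ 280.67542607 -104.03388273]]
```

View pics/w2.png

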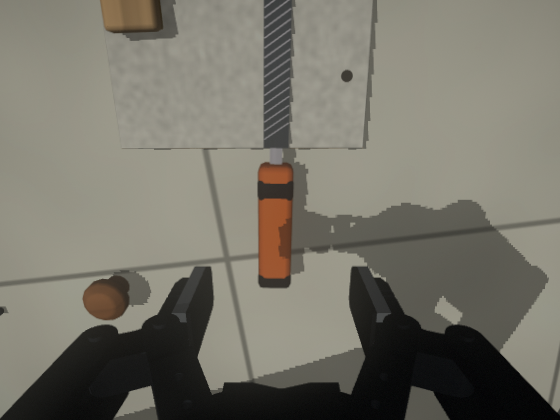

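The file's axis is at column ~276.5 where I predicted 280.5, a shift of about 3 mm. The heel row (148) agrees. I shift by that and descend.

```bash
python3 -m inch '[{"dx":0,"dy":-0.25,"dz":2,"wx":0,"wy":0,"wz":0.6},{"dx":0,"dy":-0.25,"dz":2.5,"wx":0,"wy":0,"wz":0},{"dx":0,"dy":0,"dz":2.5,"wx":0,"wy":0,"wz":0},{"dx":0,"dy":0,"dz":2,"wx":0,"wy":0,"wz":0},{"dx":0,"dy":0,"dz":1.5,"wx":0,"wy":0,"wz":0},{"dx":0,"dy":0,"dz":1.2,"wx":0,"wy":0,"wz":0},{"dx":0,"dy":0,"dz":0.6,"wx":0,"wy":0,"wz":0},{"dx":0,"dy":0,"dz":0,"wx":0,"wy":0,"wz":0}]' 0.7
python3 -m inch '[{"dx":0,"dy":0,"dz":0,"wx":0,"wy":0,"wz":0},{"dx":0,"dy":0,"dz":0,"wx":0,"wy":0,"wz":0},{"dx":0,"dy":0,"dz":0,"wx":0,"wy":0,"wz":0},{"dx":0,"dy":0,"dz":0,"wx":0,"wy":0,"wz":0},{"dx":0,"dy":0,"dz":0,"wx":0,"wy":0,"wz":0},{"dx":0,"dy":0,"dz":0,"wx":0,"wy":0,"wz":0},{"dx":0,"dy":0,"dz":0,"wx":0,"wy":0,"wz":0},{"dx":0,"dy":0,"dz":0,"wx":0,"wy":0,"wz":0}]' 0 100
```

```text
t: 2.7
tcp_pos: [0.4435, -0.3291, 0.0778]
tool_rot: [0.998, -0.069, -0.0, -0.0]
force: [0.3, -0.2, 0.3]
finger_gap: 0.701
gripper_force: 0.0
t: 3.7
tcp_pos: [0.4438, -0.3292, 0.0785]
tool_rot: [0.998, -0.069, 0.0, 0.0]
force: [-1.0, 0.4, 6.6]
finger_gap: 0.287
gripper_force: 98.2
```

Gripped: the gap corresponds to the ~26 mm handle. Lifting.

```bash
python3 -m inch '[{"dx":0,"dy":0,"dz":-0.5,"wx":0,"wy":0,"wz":0},{"dx":0,"dy":0,"dz":-1.5,"wx":0,"wy":0,"wz":0},{"dx":0,"dy":0,"dz":-3,"wx":0,"wy":0,"wz":0},{"dx":0,"dy":0,"dz":-3,"wx":0,"wy":0,"wz":0},{"dx":0,"dy":0,"dz":-2,"wx":0,"wy":0,"wz":0},{"dx":0,"dy":0,"dz":0,"wx":0,"wy":0,"wz":0},{"dx":0,"dy":0,"dz":0,"wx":0,"wy":0,"wz":0}]'
python3 - <<'E'
from h import *
p=eyes.camera_params('wrist');im=eyes.snapshot('wrist')[:,:,::-1];cv2.imwrite('pics/w3.png',im)
s=sense();Rt=R.from_quat(s['tool_rot'])
def F(x,y,z): # tool-frame point ahead x (from TCP), file heights
    return s['tcp_pos']+Rt.apply([x,y,z])
print(proj(p,[F(.0442,0,.0515),F(.1942,0,.0515),F(.0322,0,.043)]))
go([.4609,.0223,.17],4.7)
E
```

```text
t: 4.58
tcp_pos: [0.4431, -0.3285, 0.1775]
tool_rot: [0.998, -0.069, -0.0, -0.0]
force: [0.5, 0.7, -0.9]
finger_gap: 0.289
gripper_force: 98.1
[[ 283.56638341  199.34398315]
 [ 284.77848105 -349.90246091]
 [ 283.65667937  237.40402644]]
tcp [ 0.443  -0.3285  0.1771] turn [ -0.08   0.08 -12.56] shift_cm [  4.66 -34.81   0.71] F [-0.2 -0.6 -1.6] t 4.62
```

View pics/w3.png

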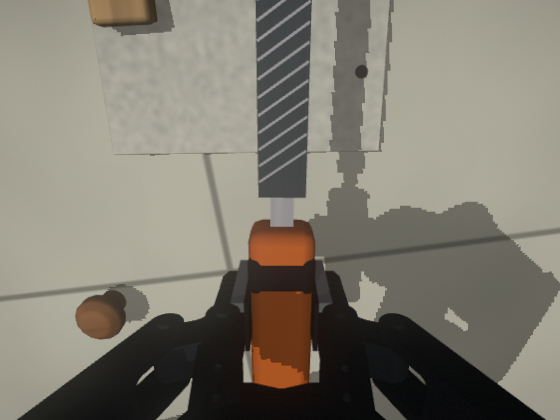

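The blade is level in the grip, heel at row 197 where I predicted 199. Next is the transit to the board.

```bash
python3 -m inch '[{"dx":0,"dy":0,"dz":0,"wx":0,"wy":0,"wz":-6.3},{"dx":0,"dy":-2,"dz":0,"wx":0,"wy":0,"wz":-6.3},{"dx":0.6,"dy":-4.3,"dz":0,"wx":0,"wy":0,"wz":0},{"dx":0.6,"dy":-4.5,"dz":0,"wx":0,"wy":0,"wz":0},{"dx":0.6,"dy":-4.5,"dz":0,"wx":0,"wy":0,"wz":0},{"dx":0.6,"dy":-4.5,"dz":0,"wx":0,"wy":0,"wz":0},{"dx":0.6,"dy":-4.5,"dz":0,"wx":0,"wy":0,"wz":0},{"dx":0.6,"dy":-4.5,"dz":0.2,"wx":0,"wy":0,"wz":0},{"dx":0.6,"dy":-4,"dz":0.2,"wx":0,"wy":0,"wz":0},{"dx":0.5,"dy":-2,"dz":0.3,"wx":0,"wy":0,"wz":0}]'
python3 -m inch '[{"dx":0,"dy":0,"dz":0,"wx":0,"wy":0,"wz":0},{"dx":0,"dy":0,"dz":0,"wx":0,"wy":0,"wz":0},{"dx":0,"dy":0,"dz":0,"wx":0,"wy":0,"wz":0}]'
python3 - <<'E'
from h import *
im=eyes.snapshot('top')[:,:,::-1];w=eyes.snapshot('wrist')[:,:,::-1]
a=cv2.resize(im[150:290,240:350],None,fx=4,fy=4,interpolation=cv2.INTER_CUBIC)
sc=eyes.snapshot('scene')[:,:,::-1];b=cv2.resize(sc[180:290,200:310],(400,400),interpolation=cv2.INTER_CUBIC)
cv2.imwrite('pics/c4.png',np.clip(1.5*np.hstack([a[:400,:390],b]).astype(float),0,255).astype(np.uint8));cv2.imwrite('pics/w4.png',w)
p=eyes.camera_params('wrist');print('burr in wrist',proj(p,[[.6293,.0361,.058],[.6238,.0954,.058],[.6333,-.0208,.058]]))
go([.4602,.0222,.17],4.7)
E
```

```text
t: 5.88
tcp_pos: [0.4627, 0.0239, 0.1699]
tool_rot: [0.999, 0.042, -0.001, -0.0]
force: [0.1, -0.3, -2.0]
finger_gap: 0.29
gripper_force: 98.3
t: 6.25
tcp_pos: [0.4638, 0.0209, 0.1707]
tool_rot: [0.999, 0.041, -0.0, 0.0]
force: [0.1, 0.2, -2.5]
finger_gap: 0.289
gripper_force: 98.3
burr in wrist [[ 280.53473409 -102.37517528]
 [ 147.71472928  -99.05088733]
 [ 407.86660925  -99.35193916]]
tcp [0.4638 0.021  0.1709] turn [ 0.   -0.   -0.04] shift_cm [-0.35 -0.14  0.09] F [ 0.7  0.2 -1.5] t 6.4
```

View pics/c4.png

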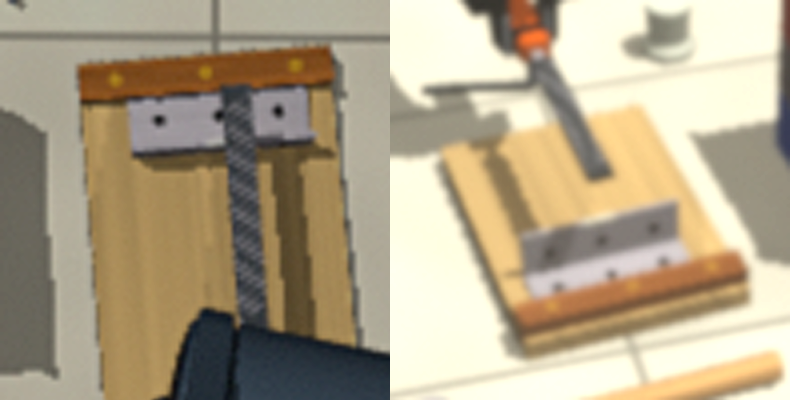

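View pics/w4.png

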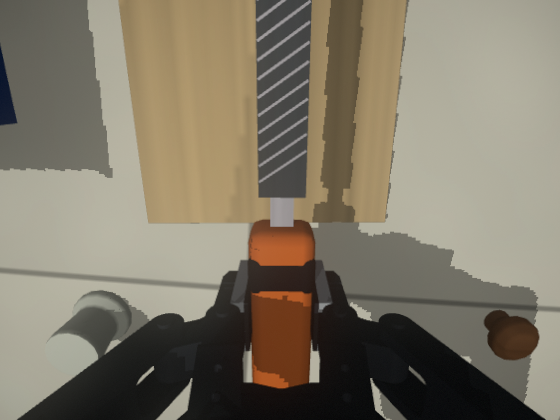

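The wrist and scene views show the blade straight over the board's middle, pointing at the bracket, and the bracket is against its stop. I'll align with the stroke start, descend to just above the edge and take a force baseline.

```bash
python3 -m inch '[{"dx":-0.5,"dy":-0.15,"dz":1,"wx":0,"wy":0,"wz":0},{"dx":0,"dy":0,"dz":1.5,"wx":0,"wy":0,"wz":0},{"dx":0,"dy":0,"dz":1.5,"wx":0,"wy":0,"wz":0},{"dx":0,"dy":0,"dz":0.8,"wx":0,"wy":0,"wz":0},{"dx":0,"dy":0,"dz":0,"wx":0,"wy":0,"wz":0},{"dx":0,"dy":0,"dz":0,"wx":0,"wy":0,"wz":0}]' - 120
cat > f.py <<'E'
from h import *
fs=[];ts=[]
for i in range(4):
    s=sense();fs.append(s['force']);ts.append(s['ft_torque']);eyes.snapshot('wrist')
u=R.from_euler('z',4.7,degrees=True).as_matrix()[:,0];e=np.array([.6293,.0361,.058])
r=(e-s['tcp_pos'])@u
print('F',np.mean(fs,0).round(2),np.std(fs,0).round(2),'T',np.mean(ts,0).round(3),'tcp',s['tcp_pos'].round(4),'edge-from-heel mm',round((r-.045)*1e3,1),'lat',round(((e-s['tcp_pos'])@[-u[1],u[0],0])*1e3,1),'t',round(s['t'],2))
E
python3 f.py
```

```text
t: 7.15
tcp_pos: [0.4588, 0.0228, 0.1231]
tool_rot: [0.999, 0.041, 0.0, 0.0]
force: [0.6, 0.5, -1.8]
finger_gap: 0.284
gripper_force: 119.8
F [ 0.18  0.38 -2.  ] [0.27 0.47 0.44] T [ 0.008  0.132 -0.016] tcp [0.4589 0.0228 0.1233] edge-from-heel mm 125.9 lat -0.7 t 7.3
```

```bash
python3 -m inch '[{"dx":0,"dy":0,"dz":0.3,"wx":0,"wy":0,"wz":0},{"dx":0,"dy":0,"dz":0.3,"wx":0,"wy":0,"wz":0},{"dx":0,"dy":0,"dz":0,"wx":0,"wy":0,"wz":0}]' >/dev/null; python3 f.py
python3 -m inch '[{"dx":0,"dy":0,"dz":0.2,"wx":0,"wy":0,"wz":0},{"dx":0,"dy":0,"dz":0,"wx":0,"wy":0,"wz":0}]' >/dev/null; python3 f.py
python3 -m inch '[{"dx":0,"dy":0,"dz":0.1,"wx":0,"wy":0,"wz":0},{"dx":0,"dy":0,"dz":0,"wx":0,"wy":0,"wz":0}]' >/dev/null; python3 f.py
```

```text
F [-0.07  0.13 -1.92] [0.52 0.42 0.38] T [-0.021  0.113 -0.005] tcp [0.4587 0.0228 0.1169] edge-from-heel mm 126.1 lat -0.8 t 7.88
F [-0.    0.21 -0.98] [0.72 0.71 0.5 ] T [0.001 0.017 0.024] tcp [0.4588 0.0228 0.1149] edge-from-heel mm 126.0 lat -0.7 t 8.32
F [-0.39  0.39  0.34] [0.51 0.66 0.55] T [ 0.028 -0.151  0.006] tcp [0.4588 0.0228 0.114 ] edge-from-heel mm 126.0 lat -0.7 t 8.78
```

```bash
python3 -m inch '[{"dx":0,"dy":0,"dz":0.2,"wx":0,"wy":0,"wz":0},{"dx":0,"dy":0,"dz":0,"wx":0,"wy":0,"wz":0}]' >/dev/null; python3 f.py
python3 -m inch '[{"dx":0,"dy":0,"dz":0.1,"wx":0,"wy":0,"wz":0},{"dx":0,"dy":0,"dz":0,"wx":0,"wy":0,"wz":0}]' >/dev/null; python3 f.py
```

```text
F [-1.85 -0.34  3.53] [0.31 0.46 0.66] T [ 0.062 -0.515 -0.004] tcp [0.4588 0.0228 0.1121] edge-from-heel mm 126.0 lat -0.7 t 9.22
F [-2.84  0.01  5.8 ] [0.35 0.38 0.53] T [ 0.076 -0.733  0.014] tcp [0.4588 0.0228 0.1111] edge-from-heel mm 126.0 lat -0.7 t 9.68
```

Stiffness is about 1.8 N/mm at the tip, with contact at z ≈ 0.1154. First stroke: raise the hand as the lever shortens, and read the force after each part.

```bash
python3 -m inch '[{"dx":0.5,"dy":0,"dz":-0.04,"wx":0,"wy":0,"wz":0},{"dx":0.5,"dy":0,"dz":-0.03,"wx":0,"wy":0,"wz":0},{"dx":0.5,"dy":0,"dz":-0.02,"wx":0,"wy":0,"wz":0}]'
python3 - <<'E'
from h import *
s=sense();print(s['force'],s['ft_torque'])
E
```

```text
t: 10.1
tcp_pos: [0.4726, 0.0243, 0.1119]
tool_rot: [0.999, 0.041, -0.001, -0.0]
force: [-4.2, -0.9, 6.8]
finger_gap: 0.283
gripper_force: 121.2
[-4.21666046 -0.88520261  6.82075531] [ 0.02933463 -0.4161465   0.00962685]
```

```bash
python3 -m inch '[{"dx":0.5,"dy":0,"dz":-0.04,"wx":0,"wy":0,"wz":0},{"dx":0.5,"dy":0,"dz":-0.03,"wx":0,"wy":0,"wz":0},{"dx":0.5,"dy":0,"dz":-0.02,"wx":0,"wy":0,"wz":0}]'
```

```text
t: 10.48
tcp_pos: [0.4875, 0.0255, 0.1127]
tool_rot: [0.999, 0.041, -0.001, -0.0]
force: [-3.9, -0.5, 5.6]
finger_gap: 0.28
gripper_force: 121.1
```

```bash
python3 -m inch '[{"dx":0.5,"dy":0,"dz":-0.03,"wx":0,"wy":0,"wz":0},{"dx":0.5,"dy":0,"dz":-0.02,"wx":0,"wy":0,"wz":0},{"dx":0.5,"dy":0,"dz":-0.02,"wx":0,"wy":0,"wz":0}]'
```

```text
t: 10.85
tcp_pos: [0.5024, 0.0268, 0.1133]
tool_rot: [0.999, 0.041, -0.002, -0.0]
force: [-3.1, 0.0, 5.9]
finger_gap: 0.284
gripper_force: 121.1
```

```bash
python3 -m inch '[{"dx":0.5,"dy":0,"dz":-0.03,"wx":0,"wy":0,"wz":0},{"dx":0.5,"dy":0,"dz":-0.02,"wx":0,"wy":0,"wz":0},{"dx":0.5,"dy":0,"dz":-0.02,"wx":0,"wy":0,"wz":0}]'
```

```text
t: 11.22
tcp_pos: [0.5179, 0.0279, 0.114]
tool_rot: [0.999, 0.041, -0.001, -0.0]
force: [-2.5, 0.3, 3.1]
finger_gap: 0.281
gripper_force: 121.0
```

```bash
python3 -m inch '[{"dx":0.5,"dy":0,"dz":0,"wx":0,"wy":0,"wz":0},{"dx":0.5,"dy":0,"dz":-0.01,"wx":0,"wy":0,"wz":0},{"dx":0.5,"dy":0,"dz":-0.01,"wx":0,"wy":0,"wz":0}]'
```

```text
t: 11.6
tcp_pos: [0.5337, 0.0291, 0.1142]
tool_rot: [0.999, 0.041, -0.0, -0.0]
force: [-2.6, 0.0, 3.4]
finger_gap: 0.284
gripper_force: 120.9
```

```bash
python3 -m inch '[{"dx":0.5,"dy":0,"dz":-0.01,"wx":0,"wy":0,"wz":0},{"dx":0.5,"dy":0,"dz":-0.01,"wx":0,"wy":0,"wz":0},{"dx":0.4,"dy":0,"dz":-0.01,"wx":0,"wy":0,"wz":0}]'
```

```text
t: 11.98
tcp_pos: [0.5478, 0.0302, 0.1145]
tool_rot: [0.999, 0.041, 0.0, -0.0]
force: [-2.2, -0.3, 2.7]
finger_gap: 0.285
gripper_force: 120.8
```

Stroke 1 ended 36 mm from the heel. Lifting clear and returning in the air.

```bash
python3 -m inch '[{"dx":0,"dy":0,"dz":-1.5,"wx":0,"wy":0,"wz":0},{"dx":0,"dy":0,"dz":-2,"wx":0,"wy":0,"wz":0},{"dx":0,"dy":0,"dz":0,"wx":0,"wy":0,"wz":0},{"dx":-3,"dy":0,"dz":0,"wx":0,"wy":0,"wz":0},{"dx":-3,"dy":0,"dz":0,"wx":0,"wy":0,"wz":0},{"dx":-2.9,"dy":0,"dz":0,"wx":0,"wy":0,"wz":0},{"dx":0,"dy":0,"dz":0,"wx":0,"wy":0,"wz":0},{"dx":0,"dy":0,"dz":0,"wx":0,"wy":0,"wz":0}]'
python3 f.py
python3 - <<'E'
from h import *
im=eyes.snapshot('scene')[:,:,::-1];w=eyes.snapshot('wrist')[:,:,::-1]
b=cv2.resize(im[180:290,200:310],(440,440),interpolation=cv2.INTER_CUBIC)
cv2.imwrite('pics/c5.png',np.hstack([b,cv2.resize(w,(350,263))[:,:].copy() if 0 else np.pad(cv2.resize(w,(350,263)),((0,177),(0,0),(0,0)))]))
E
```

```text
t: 12.98
tcp_pos: [0.46, 0.0226, 0.1496]
tool_rot: [0.999, 0.041, 0.001, 0.0]
force: [1.2, -0.7, -1.5]
finger_gap: 0.282
gripper_force: 120.2
F [ 0.61 -0.18 -1.54] [0.34 0.39 0.6 ] T [ 0.011  0.072 -0.021] tcp [0.4601 0.0227 0.1496] edge-from-heel mm 124.7 lat -0.5 t 13.12
```

View pics/c5.png

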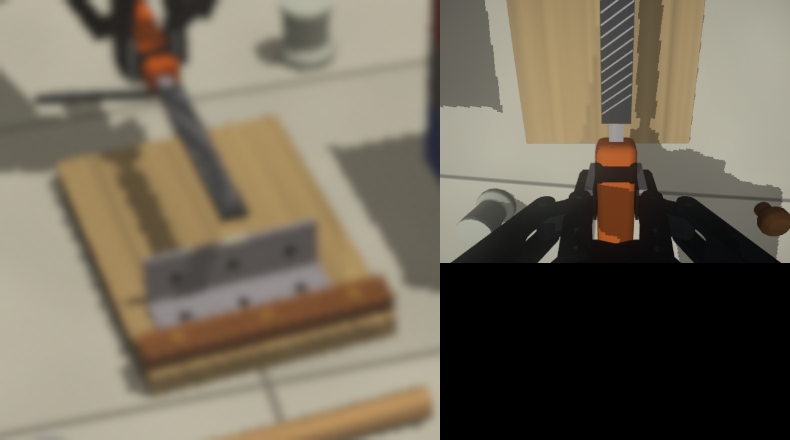

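The bracket is still against the stop, the file unchanged in the grip (heel row ~196). Stroke 2 follows the same profile.

```bash
python3 -m inch '[{"dx":-0.1,"dy":0,"dz":1.5,"wx":0,"wy":0,"wz":0},{"dx":0,"dy":0,"dz":1.3,"wx":0,"wy":0,"wz":0},{"dx":0,"dy":0,"dz":0.5,"wx":0,"wy":0,"wz":0},{"dx":0,"dy":0,"dz":0.2,"wx":0,"wy":0,"wz":0},{"dx":0,"dy":0,"dz":0.2,"wx":0,"wy":0,"wz":0},{"dx":0,"dy":0,"dz":0.1,"wx":0,"wy":0,"wz":0},{"dx":0,"dy":0,"dz":0,"wx":0,"wy":0,"wz":0},{"dx":0,"dy":0,"dz":0,"wx":0,"wy":0,"wz":0}]'
python3 f.py
```

```text
t: 14.28
tcp_pos: [0.4577, 0.0228, 0.112]
tool_rot: [0.999, 0.041, 0.0, 0.0]
force: [-3.1, 0.9, 3.5]
finger_gap: 0.279
gripper_force: 120.8
F [-3.28  0.01  4.13] [0.55 0.52 0.38] T [ 0.088 -0.426  0.028] tcp [0.4578 0.0228 0.1118] edge-from-heel mm 127.0 lat -0.8 t 14.43
```

```bash
python3 -m inch '[{"dx":0.5,"dy":0,"dz":0,"wx":0,"wy":0,"wz":0},{"dx":0.5,"dy":0,"dz":-0.02,"wx":0,"wy":0,"wz":0},{"dx":0.5,"dy":0,"dz":-0.02,"wx":0,"wy":0,"wz":0}]'
python3 -m inch '[{"dx":0.5,"dy":0,"dz":-0.02,"wx":0,"wy":0,"wz":0},{"dx":0.5,"dy":0,"dz":-0.02,"wx":0,"wy":0,"wz":0},{"dx":0.5,"dy":0,"dz":-0.02,"wx":0,"wy":0,"wz":0}]'
```

```text
t: 14.85
tcp_pos: [0.4728, 0.024, 0.1121]
tool_rot: [0.999, 0.041, -0.0, -0.0]
force: [-4.4, -1.3, 5.5]
finger_gap: 0.281
gripper_force: 121.0
t: 15.22
tcp_pos: [0.4877, 0.0253, 0.1127]
tool_rot: [0.999, 0.041, -0.0, -0.0]
force: [-3.6, -0.6, 5.6]
finger_gap: 0.285
gripper_force: 121.0
```

```bash
python3 -m inch '[{"dx":0.5,"dy":0,"dz":-0.03,"wx":0,"wy":0,"wz":0},{"dx":0.5,"dy":0,"dz":-0.03,"wx":0,"wy":0,"wz":0},{"dx":0.5,"dy":0,"dz":-0.02,"wx":0,"wy":0,"wz":0}]'
python3 -m inch '[{"dx":0.5,"dy":0,"dz":-0.02,"wx":0,"wy":0,"wz":0},{"dx":0.5,"dy":0,"dz":-0.02,"wx":0,"wy":0,"wz":0},{"dx":0.5,"dy":0,"dz":-0.02,"wx":0,"wy":0,"wz":0}]'
```

```text
t: 15.6
tcp_pos: [0.5028, 0.0265, 0.1134]
tool_rot: [0.999, 0.041, -0.0, -0.0]
force: [-3.2, 0.6, 3.1]
finger_gap: 0.282
gripper_force: 121.0
t: 15.98
tcp_pos: [0.5178, 0.0278, 0.114]
tool_rot: [0.999, 0.041, -0.0, -0.0]
force: [-3.0, -0.8, 3.3]
finger_gap: 0.284
gripper_force: 120.9
```

```bash
python3 -m inch '[{"dx":0.5,"dy":0,"dz":0,"wx":0,"wy":0,"wz":0},{"dx":0.5,"dy":0,"dz":0,"wx":0,"wy":0,"wz":0},{"dx":0.5,"dy":0,"dz":-0.01,"wx":0,"wy":0,"wz":0}]'
python3 -m inch '[{"dx":0.5,"dy":0,"dz":-0.01,"wx":0,"wy":0,"wz":0},{"dx":0.5,"dy":0,"dz":-0.01,"wx":0,"wy":0,"wz":0},{"dx":0.5,"dy":0,"dz":-0.01,"wx":0,"wy":0,"wz":0}]'
```

```text
t: 16.35
tcp_pos: [0.5327, 0.029, 0.1141]
tool_rot: [0.999, 0.041, -0.0, -0.0]
force: [-2.9, 0.2, 2.7]
finger_gap: 0.287
gripper_force: 120.9
t: 16.73
tcp_pos: [0.5477, 0.0302, 0.1144]
tool_rot: [0.999, 0.041, -0.0, -0.0]
force: [-3.6, -0.7, 2.9]
finger_gap: 0.282
gripper_force: 120.9
```

Stroke 2 reached 36 mm from the heel. Lift, return, and start stroke 3.

```bash
python3 -m inch '[{"dx":0,"dy":0,"dz":-1.5,"wx":0,"wy":0,"wz":0},{"dx":0,"dy":0,"dz":-2,"wx":0,"wy":0,"wz":0},{"dx":0,"dy":0,"dz":0,"wx":0,"wy":0,"wz":0},{"dx":-3,"dy":0,"dz":0,"wx":0,"wy":0,"wz":0},{"dx":-3,"dy":0,"dz":0,"wx":0,"wy":0,"wz":0},{"dx":-3,"dy":0,"dz":0,"wx":0,"wy":0,"wz":0},{"dx":0,"dy":0,"dz":0,"wx":0,"wy":0,"wz":0},{"dx":0,"dy":0,"dz":0,"wx":0,"wy":0,"wz":0}]'
python3 f.py
python3 -m inch '[{"dx":0,"dy":0,"dz":1.5,"wx":0,"wy":0,"wz":0},{"dx":0,"dy":0,"dz":1.3,"wx":0,"wy":0,"wz":0},{"dx":0,"dy":0,"dz":0.5,"wx":0,"wy":0,"wz":0},{"dx":0,"dy":0,"dz":0.2,"wx":0,"wy":0,"wz":0},{"dx":0,"dy":0,"dz":0.2,"wx":0,"wy":0,"wz":0},{"dx":0,"dy":0,"dz":0.1,"wx":0,"wy":0,"wz":0},{"dx":0,"dy":0,"dz":0,"wx":0,"wy":0,"wz":0},{"dx":0,"dy":0,"dz":0,"wx":0,"wy":0,"wz":0}]'
python3 f.py
```

```text
t: 17.73
tcp_pos: [0.459, 0.0225, 0.1494]
tool_rot: [0.999, 0.041, 0.001, 0.0]
force: [-0.8, -0.3, -1.8]
finger_gap: 0.283
gripper_force: 120.1
F [-0.39 -0.09 -1.34] [0.54 0.28 0.42] T [-0.003  0.098 -0.01 ] tcp [0.4591 0.0226 0.1494] edge-from-heel mm 125.7 lat -0.5 t 17.88
t: 18.92
tcp_pos: [0.4577, 0.0228, 0.1118]
tool_rot: [0.999, 0.041, 0.0, 0.0]
force: [-3.6, -0.1, 4.2]
finger_gap: 0.284
gripper_force: 120.9
F [-3.5  -0.08  4.48] [0.23 0.13 0.18] T [ 0.082 -0.406  0.003] tcp [0.4577 0.0228 0.1116] edge-from-heel mm 127.1 lat -0.8 t 19.07
```

```bash
python3 -m inch '[{"dx":0.5,"dy":0,"dz":0,"wx":0,"wy":0,"wz":0},{"dx":0.5,"dy":0,"dz":-0.03,"wx":0,"wy":0,"wz":0},{"dx":0.5,"dy":0,"dz":-0.02,"wx":0,"wy":0,"wz":0}]'
python3 -m inch '[{"dx":0.5,"dy":0,"dz":-0.02,"wx":0,"wy":0,"wz":0},{"dx":0.5,"dy":0,"dz":-0.02,"wx":0,"wy":0,"wz":0},{"dx":0.5,"dy":0,"dz":-0.02,"wx":0,"wy":0,"wz":0}]'
```

```text
t: 19.5
tcp_pos: [0.4726, 0.024, 0.112]
tool_rot: [0.999, 0.041, -0.0, -0.0]
force: [-4.8, -0.1, 5.7]
finger_gap: 0.288
gripper_force: 121.0
t: 19.88
tcp_pos: [0.4875, 0.0253, 0.1126]
tool_rot: [0.999, 0.041, -0.0, -0.0]
force: [-3.8, -0.5, 4.5]
finger_gap: 0.28
gripper_force: 121.1
```

```bash
python3 -m inch '[{"dx":0.5,"dy":0,"dz":-0.03,"wx":0,"wy":0,"wz":0},{"dx":0.5,"dy":0,"dz":-0.02,"wx":0,"wy":0,"wz":0},{"dx":0.5,"dy":0,"dz":-0.02,"wx":0,"wy":0,"wz":0}]'
```

```text
t: 20.25
tcp_pos: [0.5023, 0.0265, 0.1132]
tool_rot: [0.999, 0.041, -0.001, -0.0]
force: [-3.9, -0.0, 5.2]
finger_gap: 0.286
gripper_force: 121.1
```

```bash
python3 -m inch '[{"dx":0.5,"dy":0,"dz":-0.02,"wx":0,"wy":0,"wz":0},{"dx":0.5,"dy":0,"dz":-0.02,"wx":0,"wy":0,"wz":0},{"dx":0.5,"dy":0,"dz":-0.02,"wx":0,"wy":0,"wz":0}]'
python3 -m inch '[{"dx":0.5,"dy":0,"dz":-0.01,"wx":0,"wy":0,"wz":0},{"dx":0.5,"dy":0,"dz":-0.01,"wx":0,"wy":0,"wz":0},{"dx":0.5,"dy":0,"dz":-0.01,"wx":0,"wy":0,"wz":0}]'
```

```text
t: 20.62
tcp_pos: [0.5177, 0.0277, 0.1138]
tool_rot: [0.999, 0.041, -0.0, -0.0]
force: [-3.3, 0.2, 5.4]
finger_gap: 0.282
gripper_force: 121.0
t: 21.0
tcp_pos: [0.5327, 0.029, 0.1141]
tool_rot: [0.999, 0.041, -0.0, -0.0]
force: [-3.5, -0.8, 3.2]
finger_gap: 0.287
gripper_force: 121.0
```

```bash
python3 -m inch '[{"dx":0.5,"dy":0,"dz":0,"wx":0,"wy":0,"wz":0},{"dx":0.5,"dy":0,"dz":-0.01,"wx":0,"wy":0,"wz":0},{"dx":0.5,"dy":0,"dz":-0.01,"wx":0,"wy":0,"wz":0}]'
```

```text
t: 21.38
tcp_pos: [0.5476, 0.0302, 0.1143]
tool_rot: [0.999, 0.041, -0.0, -0.0]
force: [-3.0, 0.1, 4.4]
finger_gap: 0.285
gripper_force: 121.0
```

Stroke 3 is done at 36 mm from the heel. I lift and carry the file back to the panel.

```bash
python3 -m inch '[{"dx":0,"dy":0,"dz":-1.5,"wx":0,"wy":0,"wz":0},{"dx":0,"dy":0,"dz":-2.5,"wx":0,"wy":0,"wz":0},{"dx":0,"dy":0,"dz":-2.5,"wx":0,"wy":0,"wz":0},{"dx":-3,"dy":0,"dz":0,"wx":0,"wy":0,"wz":0},{"dx":-4,"dy":0,"dz":0,"wx":0,"wy":0,"wz":0},{"dx":-2,"dy":0,"dz":0,"wx":0,"wy":0,"wz":0},{"dx":0,"dy":2.5,"dz":0,"wx":0,"wy":0,"wz":0},{"dx":0,"dy":4,"dz":0,"wx":0,"wy":0,"wz":4.2},{"dx":0,"dy":4,"dz":0,"wx":0,"wy":0,"wz":4.2},{"dx":0,"dy":4,"dz":0,"wx":0,"wy":0,"wz":4.2}]' | head -2
python3 -c "
from h import *
go([.4438,-.3292,.125],-7.9)"
```

```text
t: 22.62
tcp_pos: [0.4617, -0.1235, 0.1799]
tcp [ 0.4617 -0.1235  0.1799] turn [ 0.04 -0.13 -0.09] shift_cm [ 1.06 20.62  5.49] F [ 0.4  0.1 -1.5] t 22.62
```

```bash
python3 -m inch '[{"dx":0.2,"dy":4.2,"dz":0,"wx":0,"wy":0,"wz":0},{"dx":0.2,"dy":4.2,"dz":0,"wx":0,"wy":0,"wz":0},{"dx":0.2,"dy":4.2,"dz":0,"wx":0,"wy":0,"wz":0},{"dx":0.2,"dy":4.2,"dz":1,"wx":0,"wy":0,"wz":0},{"dx":0.2,"dy":2.5,"dz":2,"wx":0,"wy":0,"wz":0},{"dx":0,"dy":1,"dz":2.4,"wx":0,"wy":0,"wz":0},{"dx":0,"dy":0,"dz":0,"wx":0,"wy":0,"wz":0},{"dx":0,"dy":0,"dz":0,"wx":0,"wy":0,"wz":0}]' | head -2
python3 -c "
from h import *
go([.4438,-.3292,.0795],-7.9)"
```

```text
t: 23.62
tcp_pos: [0.4433, -0.3241, 0.126]
tcp [ 0.4433 -0.3241  0.126 ] turn [ 0.01 -0.02  0.05] shift_cm [0.12 0.5  4.65] F [-0.3  0.5 -1.4] t 23.62
```

```bash
python3 -m inch '[{"dx":0.2,"dy":0.5,"dz":1.5,"wx":0,"wy":0,"wz":0},{"dx":0,"dy":0,"dz":1.5,"wx":0,"wy":0,"wz":0},{"dx":0,"dy":0,"dz":0.8,"wx":0,"wy":0,"wz":0},{"dx":0,"dy":0,"dz":0.4,"wx":0,"wy":0,"wz":0},{"dx":0,"dy":0,"dz":0.3,"wx":0,"wy":0,"wz":0},{"dx":0,"dy":0,"dz":0,"wx":0,"wy":0,"wz":0},{"dx":0,"dy":0,"dz":0,"wx":0,"wy":0,"wz":0}]'
python3 f.py
```

```text
t: 24.5
tcp_pos: [0.4445, -0.3298, 0.0806]
tool_rot: [0.998, -0.069, 0.0, 0.0]
force: [0.4, 0.1, -2.8]
finger_gap: 0.285
gripper_force: 120.1
F [-0.02  0.52 -1.76] [0.23 0.27 0.66] T [0.018 0.131 0.007] tcp [ 0.4444 -0.3298  0.0806] edge-from-heel mm 169.2 lat 349.5 t 24.65
```

```bash
python3 -m inch '[{"dx":0,"dy":0,"dz":0.1,"wx":0,"wy":0,"wz":0},{"dx":0,"dy":0,"dz":0.05,"wx":0,"wy":0,"wz":0},{"dx":0,"dy":0,"dz":0.05,"wx":0,"wy":0,"wz":0},{"dx":0,"dy":0,"dz":0,"wx":0,"wy":0,"wz":0}]'
python3 f.py
```

```text
t: 25.2
tcp_pos: [0.4443, -0.3296, 0.0787]
tool_rot: [0.998, -0.069, 0.0, 0.0]
force: [-1.0, 0.5, 3.2]
finger_gap: 0.287
gripper_force: 120.6
F [-1.08  0.66  4.04] [0.06 0.25 0.55] T [0.099 0.062 0.024] tcp [ 0.4443 -0.3297  0.0787] edge-from-heel mm 169.3 lat 349.4 t 25.35
```

The blade is seated. Release and retreat.

```bash
python3 -m inch '[{"dx":0,"dy":0,"dz":-0.04,"wx":0,"wy":0,"wz":0},{"dx":0,"dy":0,"dz":0,"wx":0,"wy":0,"wz":0}]' - 20 | tail -2
python3 -m inch '[{"dx":0,"dy":0,"dz":0,"wx":0,"wy":0,"wz":0},{"dx":0,"dy":0,"dz":0,"wx":0,"wy":0,"wz":0},{"dx":0,"dy":0,"dz":0,"wx":0,"wy":0,"wz":0},{"dx":0,"dy":0,"dz":0,"wx":0,"wy":0,"wz":0},{"dx":0,"dy":0,"dz":0,"wx":0,"wy":0,"wz":0},{"dx":0,"dy":0,"dz":0,"wx":0,"wy":0,"wz":0}]' 0.75 | tail -2
python3 -m inch '[{"dx":0,"dy":0,"dz":-1,"wx":0,"wy":0,"wz":0},{"dx":0,"dy":0,"dz":-2.5,"wx":0,"wy":0,"wz":0},{"dx":0,"dy":0,"dz":-4,"wx":0,"wy":0,"wz":0},{"dx":0,"dy":0,"dz":-5,"wx":0,"wy":0,"wz":0},{"dx":-1,"dy":0,"dz":-5,"wx":0,"wy":0,"wz":0},{"dx":0,"dy":0,"dz":0,"wx":0,"wy":0,"wz":0},{"dx":0,"dy":0,"dz":0,"wx":0,"wy":0,"wz":0}]'
python3 - <<'E'
from h import *
w=eyes.snapshot('wrist')[:,:,::-1];t=eyes.snapshot('scene')[:,:,::-1]
cv2.imwrite('pics/c6.png',np.hstack([cv2.resize(w,(400,300)),cv2.resize(t[180:330,70:310],(400,250),interpolation=cv2.INTER_CUBIC)[:,:].copy() if 0 else cv2.resize(t[170:335,80:300],(400,300),interpolation=cv2.INTER_CUBIC)]))
E
```

```text
finger_gap: 0.281
gripper_force: 120.7
finger_gap: 0.75
gripper_force: 0.0
t: 27.28
tcp_pos: [0.4341, -0.3279, 0.254]
tool_rot: [0.998, -0.069, 0.0, 0.0]
force: [-0.2, 0.4, 0.2]
finger_gap: 0.75
gripper_force: 0.0
```

View pics/c6.png

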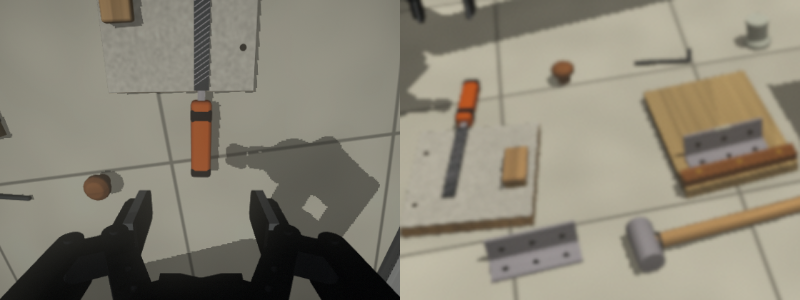

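The final pictures show the file flat on the panel with its handle past the near edge, the bracket against its stop, and everything else where it was.

```bash
python3 -c "
from station import workorder
print(workorder.sign_off())"
```

```text
the job is handed in; nothing more can be done
None
```

I filed the burred spot with three full forward strokes, from about 126 to 36 mm from the heel, at roughly 4.5–9 N (8.8 N early in stroke 1, above the 5–8 N aim). Every return was lifted clear, the file is back flat on the panel, the bracket is still against its stop, and I handed the job in at about 27 s (no verdict was shown).

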